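Angle the frame rail past the clamp post into the gluing jig

ROBOT

A 7-joint arm with a two-finger parallel gripper is mounted at the origin on the work surface. World frame = base frame: x ahead of the robot, y to its left, z up, the work surface at z = 0. Lengths are in m, angles in rad, forces in N, time in s.
With the tool pointing down it reaches from about 0.35 to 0.9 m from the base axis. Payload 7.2 kg.
Tool frame: the origin (TCP) lies between the finger pads; the fingertips stand 17 mm ahead of it and the grasp point (between the pads) lies 2 mm behind it; z points along the fingers, y is the line along which they close (so a half turn about z gives the same grasp; the last joint's range is limited). The gripper opens to 88 mm and grips with 3 to 60 N. Pads are 20 mm wide; open, the fingers measure 115 mm over their backs; the gripper's body (75 mm by 178 mm) begins 61 mm behind the grasp point.
Start: joints at [-1.334, 0.411, -0.013, 1.596, 0.006, 1.134, -0.082], TCP at [0.188, 0.596, 0.24] pointing down, gripper open.
Joint ranges: [-2.95, 2.95], [-0.29, 1.99], [-1.47, 1.44], [0.14, 2.54], [-1.03, 4.17], [0.13, 1.85], [-2.86, 2.86]. Speed limits (rad/s): [2.39, 2.39, 3.01, 3.01, 3.14, 3.14, 3.14].

INTERFACE

Orientations are given as [roll, pitch, yaw] about the fixed x, y, z axes, in that order (R = Rz(yaw) Ry(pitch) Rx(roll)).
In Python, from cell import * gives the robot as it stands. Calls block until the motion is done:
- goto(position, orientation): joint-space move of the TCP to a pose.
- move_straight(position, v=0.15, attitude=None, guard=None): straight line of the TCP; attitude=None keeps the orientation; v is the mean speed in m/s. With guard (N) it stops when the force on the tool has changed by that much, and returns True; else False.
- movej(angles): joint-space move.
- ungrasp() and close_gripper(f_grip=None): open the fingers fully, or close them until they stop; f_grip is the grip in N (None keeps the last).
- sleep(seconds).
- ik(position, orientation): joint angles nearest the present ones, or None.
- grab_frame(name): name is "side" or "top" or "wrist"; returns a dict with "color" (480x640x3 uint8, blue, green, red), "vfov" (degrees; the focal length in pixels is half the picture's height over the tangent of half this angle, whatever the lens; pixels are square), "cx", "cy" (the principal point, pixels), "dist_coeffs" ([k1, k2, p1, p2, k3] as OpenCV has them; the pictures are not rectified), "rvec" (rotation vector, rad) and "tvec" (3), from world to camera coordinates, as OpenCV has them. Camera axes: x right, y down, z forward; pixel columns grow to the right and rows downward; lengths in m; the calibration is good to about 2 mm. A picture is of the moment at which its call begins. There is no depth.
A pose or a line that the arm cannot do raises Unreachable and nothing moves.
- sign_off(): hands the job in; it is judged then, once.
Readings, each from a call of its own:
- current_time(): time.
- current_q(): joint angles.
- current_joint_vel(): joint speeds.
- current_effort(): joint torques, N m.
- current_position(): TCP position.
- current_orientation(): TCP orientation.
- current_force(): force on the tool from outside, world axes, zero at the start.
- current_ft_torque(): the same for the moment, N m.
- current_grip_width(): finger opening in m.
- current_finger_force(): force on a finger pad.
Only numpy, scipy, OpenCV 4.12 (cv2) and the standard library are available. Lean on these libraries where they do the work, as an engineer would, in place of code of your own. Each camera call takes 0.05 s, during which the arm holds its last target. There are 200 camera calls.

TASK

Load the long pine rail into the gluing jig: push its right end and its left end in turn with the fingertips to angle it past the steel post, right end first and behind the post, into the bay between the two end stops, until it lies flush along the back fence. Only push it: keep it flat on the table, never lift or tip it, and leave the other things on the table where they are.

Things in the scene. Friction and masses are not known exactly. Their poses are not given: they have to be found in the camera images.
- rail: The long pine frame rail, loose, 240 x 30 x 20 mm, 0.06 to 0.13 kg, lying flat. Origin: centre of its underside. y: along its length, to its left end; x: across its width (the +x side goes against the fence); z: up. It starts on the robot's side of the jig, shifted left, its right end left of the post, roughly along the fence or slanted up to 0.3 rad with the left end nearer the fence.
- rail_left (a point): centre of the rail's left end face (+y end), 10 mm above the table
- rail_right (a point): centre of the rail's right end face (-y end), 10 mm above the table; this end goes in behind the post
- jig: Plywood gluing jig screwed to the table (fixed, no base: the rail slides on the table). Origin: on the table, middle of the back fence's near face. x: away from the robot, square to the fence; y: left along the fence. Fence 345 mm long, 30 tall, 20 thick (x 0 to 20 mm). The bay is the 285 mm long space along the fence's near face between two end stops; a post stands before its right part.
- stop_left (a point): Left end stop, fixed to the jig: near inner corner, on its top, at x = -40, y = 142.5 mm in the jig's frame. The stop is 30 mm tall, juts 40 mm from the fence towards the robot (x -40 to 0) and is 30 mm wide (y 142.5 to 172.5).
- stop_right (a point): Right end stop, fixed to the jig, mirror image of the left: near inner corner, on its top, at x = -40, y = -142.5 mm in the jig's frame (it fills y -172.5 to -142.5).
- post (a point): Top centre of the fixed steel clamp post: upright, 16 mm thick, 60 mm tall, its axis at x = -60, y = -77.5 mm in the jig's frame, which leaves a 52 mm gap between post and fence. The rail cannot be slid in square past it: it must go in at a slant of roughly 10 to 25 degrees, right end nearer the fence.
- mug: Bystander, loose: white mug, 80 mm across, 90 mm tall, off to the robot's right; origin at the centre of its underside.
- spool: Bystander, loose: thread spool standing upright, 32 mm across, 46 mm tall, to the right of the post, a little nearer the robot; origin at the centre of its underside.
- offcut: Bystander, loose: pine offcut 60 x 30 x 20 mm, a short piece of the same section as the rail, lying nearer the robot than the spool; origin at the centre of its underside.
- scissors: Bystander, loose: pair of scissors lying flat beyond the fence, about 170 mm long; origin at the pivot.
- glue: Bystander, loose: white glue bottle, 48 mm across, 140 mm tall, to the left; origin at the centre of its underside.
- jar: Bystander, loose: clear jar with a lid, 80 mm across, 130 mm tall, far left; origin at the centre of its underside.
- foil_tray: Bystander, loose: small aluminium tray 90 x 130 x 28 mm, beyond the fence on the left; origin at the centre of its underside.
- paper_roll: Bystander, loose: paper towel roll standing upright, 110 mm across, 220 mm tall, far right; origin at the centre of its underside.
There are look-alikes about, which are no part of the job. Several things have the shape of the rail; the one meant has the colours described above.

How it is judged:
On the way:
1. the rail, at a slant, has its right end in behind the post (y of rail_right in the frame of jig below -0.0775 m and x of rail_right in the frame of jig above -0.052 m and angle between the y axis of rail and the y axis of jig, either way round above 0.06 rad), for 0.05 s.
At the end, for the whole second after the job is handed in: The rail lies flat on the table and at rest between the two end stops, its right end behind the post, with both ends of its far side within 5 mm of the fence (x of rail_right in the frame of jig between -0.02 and 0 m and x of rail_left in the frame of jig between -0.02 and 0 m and y of rail_right in the frame of jig between -0.145 and -0.0775 m and y of rail_left in the frame of jig below 0.145 m and height (world z) of rail below 0.004 m and angle between rail's own z axis and vertical below 0.05 rad and linear speed of rail below 0.01 m/s); the robot touches nothing.
It fails at once if the rail is lifted off the table (over 10 mm) (height (world z) of rail above 0.01 m).
It fails at once if the rail is tipped (over 0.2 rad) (angle between rail's own z axis and vertical above 0.2 rad).
It fails at once if another thing on the table is moved by more than 20 mm (distance of any of mug, spool, offcut, scissors, glue, jar, foil_tray, paper_roll from where it was at the start of the episode above 0.02 m).
It also fails if it takes over 64 s, if anything falls off the work surface, if the arm or the gripper's body presses on something with over 40 N, if the wrist force passes 120 N, or if a joint passes its speed limit or range.

## Working session

There is one attempt and no reset: what is moved stays moved. The work goes in short steps, each a Python script; the robot and the scene stay as the last script left them, time stands still between calls to the robot, and variables do not carry over. Pictures are saved under pics/ and viewed, at most 10 in all, crops included, and the job is handed in when it is done.

```bash
ls; mkdir -p pics
python3 - <<'E'
from cell import *
import cv2
for n in ["top","side"]:
    f=grab_frame(n); cv2.imwrite(f"pics/{n}0.png",f["color"]); print(n,{k:f[k] for k in f if k!="color"})
print(current_time())
E
```

```text
pics
top {'vfov': 51.57882529492294, 'cx': 319.37469811327594, 'cy': 238.3412658710978, 'dist_coeffs': array([-0.04108929,  0.        ,  0.        ,  0.        ,  0.        ]), 'rvec': array([ 2.18376415, -2.14279855,  0.1665193 ]), 'tvec': array([-0.00447789,  0.55952513,  1.37005831])}
side {'vfov': 54.45911395901715, 'cx': 321.67017344996066, 'cy': 242.2254930436778, 'dist_coeffs': array([-0.0347781,  0.       ,  0.       ,  0.       ,  0.       ]), 'rvec': array([ 2.32342991, -0.58097832,  0.22452802]), 'tvec': array([-0.50807408,  0.23826355,  0.99981748])}
0.1
```

View pics/top0.png

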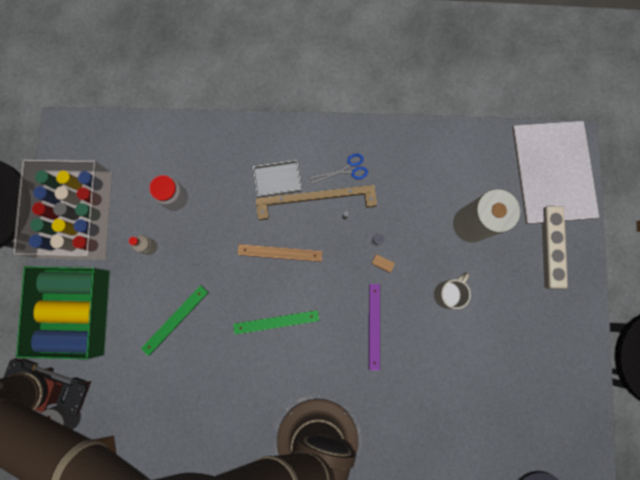

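View pics/side0.png

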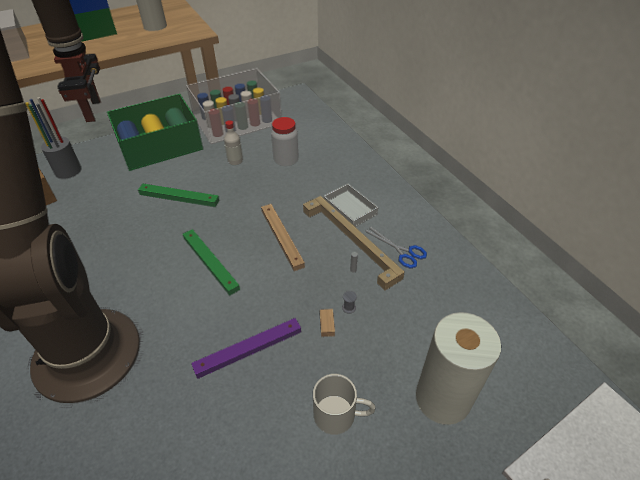

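The top view shows the pine rail at about (280,253) and the jig at (258–375, 185–215). The post is at (346,214), the spool at (377,239) and the offcut at (383,264). I'll enlarge this area.

```bash
cat > h.py <<'E'
import cv2, numpy as np
def K(f):
    F=240/np.tan(np.radians(f["vfov"]/2)); return np.array([[F,0,f["cx"]],[0,F,f["cy"]],[0,0,1.]])
def w(f,px,z):
    R=cv2.Rodrigues(np.array(f["rvec"]))[0]; n=cv2.undistortPoints(np.array([[px]],float),K(f),np.array(f["dist_coeffs"]))[0,0]
    d=R.T@np.array([n[0],n[1],1]); o=-R.T@np.array(f["tvec"]); return (o+d*(z-o[2])/d[2])
def proj(f,P):
    return cv2.projectPoints(np.array(P,float).reshape(-1,3),np.array(f["rvec"]),np.array(f["tvec"]),K(f),np.array(f["dist_coeffs"]))[0][:,0]
E
python3 - <<'E'
import cv2
a=cv2.imread("pics/top0.png")[150:285,228:403]; cv2.imwrite("pics/tc.png",cv2.resize(a,None,fx=4.4,fy=4.4,interpolation=cv2.INTER_CUBIC))
a=cv2.imread("pics/side0.png")[180:350,250:430]; cv2.imwrite("pics/sc.png",cv2.resize(a,None,fx=3.5,fy=3.5,interpolation=cv2.INTER_CUBIC))
E
```

```text
(no output)
```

View pics/tc.png

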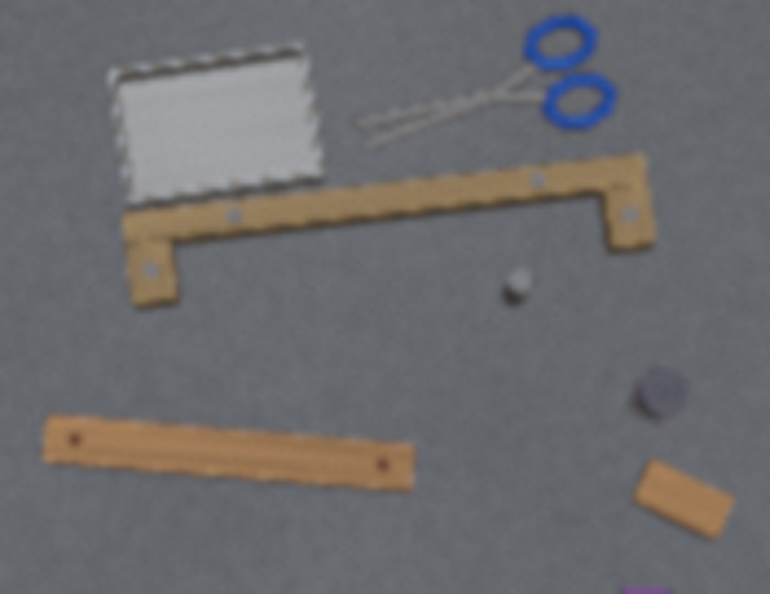

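View pics/sc.png

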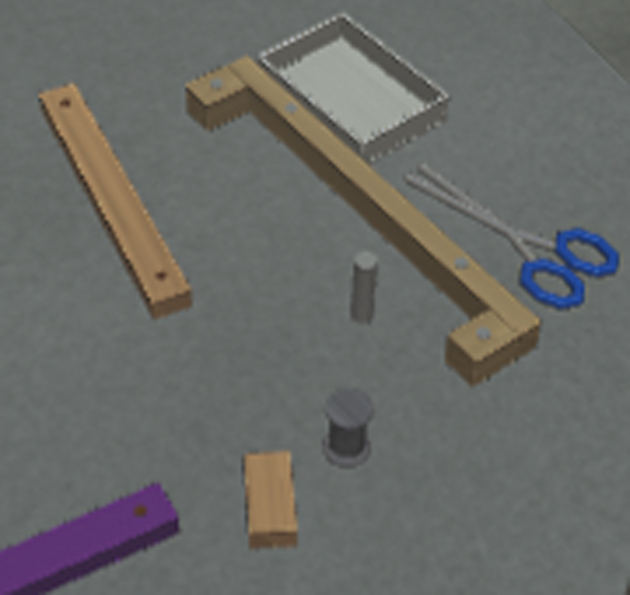

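The crops give clean corners for the jig, rail, post, spool and offcut. I'll fit the poses from both cameras.

```bash
cat > fit.py <<'E'
from cell import *
from h import *
from scipy.optimize import least_squares
T=lambda p:(np.array(p)+.5)/4.4-.5+[228,150]
S=lambda p:(np.array(p)+.5)/3.5-.5+[250,180]
ft,fs=grab_frame("top"),grab_frame("side")
J=[(20,172.5),(20,-172.5),(-40,142.5),(0,142.5),(0,-142.5),(-40,-142.5),(-40,-172.5)]
Jt=[(123,213),(646,154),(178,298),(172,240),(603,190),(609,245),(655,240)]
Js=[(245,58),(540,322),(208,105),None,None,(447,348),(473,365)]
R=[(15,120),(15,-120),(-15,-120),(-15,120)]
Rt=[(47,416),(414,443),(413,489),(43,461)]; Rs=[(73,86),(190,287),(154,299),(40,96)]
def fit(M,pts,f,C,z,n):
    m=np.array([a for a,b in zip(M,pts) if b])/1e3; P=np.array([w(f,C(b),z)[:2] for b in pts if b])
    def r(x):
        c,s=np.cos(x[2]),np.sin(x[2]); return (m@np.array([[c,s],[-s,c]])+x[:2]-P).ravel()
    s=least_squares(r,[.6,.1,0]); print(n,s.x.round(4),"res mm",(s.fun*1e3).round(1)); return s.x
for n,M,a,b,z in (("jig",J,Jt,Js,.03),("rail",R,Rt,Rs,.02)):
    fit(M,a,ft,T,z,n+" top"); fit(M,b,fs,S,z,n+" side")
for n,a,b,z in (("post",(519,278),(365,260),.06),("spool",(662,390),(349,406),.046),("offcut",(685,499),(270,493),.02)):
    print(n,w(ft,T(a),z).round(4),w(fs,S(b),z).round(4))
E
python3 fit.py
```

```text
jig top [0.6773 0.0184 0.1413] res mm [-0.6  0.7  0.7  1.3 -0.3  0.2  1.1  0.7  1.6 -0.1 -1.3 -1.6 -1.1 -1.1]
jig side [0.6713 0.0104 0.1346] res mm [ 1.7  0.6 -1.7 -3.7 -2.7 -1.8  3.   7.1 -0.4 -2.2]
rail top [ 0.519   0.1181 -0.0545] res mm [ 0.3  0.2  0.  -1.   0.   0.5 -0.3  0.4]
rail side [ 0.5157  0.1127 -0.052 ] res mm [ 1.3  3.2  1.2 -3.  -1.6 -3.4 -0.9  3.2]
post [ 0.6303 -0.0657  0.06  ] [ 0.6249 -0.0712  0.06  ]
spool [ 0.562  -0.1594  0.046 ] [ 0.5586 -0.1642  0.046 ]
offcut [ 0.4943 -0.1782  0.02  ] [ 0.4909 -0.1833  0.02  ]
```

```bash
cat > r.py <<'E'
from cell import *
from h import *
JX,JY,JA=.6773,.0184,.1413      # jig as the top camera has it
D=np.array([-.0015,-.0025])     # mean of the two cameras minus top
c,s=np.cos(JA),np.sin(JA); RJ=np.array([[c,-s],[s,c]])
def j2w(p): return RJ@np.array(p)+[JX,JY]
def w2j(p): return RJ.T@(np.array(p)-[JX,JY])
def rail(save=None):
    f=grab_frame("top"); im=f["color"]
    if save: cv2.imwrite(save,cv2.resize(im[150:285,228:403],None,fx=4.4,fy=4.4,interpolation=cv2.INTER_CUBIC))
    b,g,r=[im[...,i].astype(float) for i in range(3)]
    m=((r-b>45)&(r/np.maximum(g,1)>1.29)).astype(np.uint8); m[:140]=0; m[300:]=0; m[:,:200]=0; m[:,420:]=0
    n,l,st,_=cv2.connectedComponentsWithStats(m); k=1+st[1:,4].argmax()
    (x,y),wh,_=rc=cv2.minAreaRect(np.argwhere(l==k)[:,::-1].astype(np.float32))
    P=np.array([w2j(w(f,p,.02)[:2]) for p in cv2.boxPoints(rc)]); C=P.mean(0)
    e=max((P[1]-P[0],P[2]-P[1]),key=np.linalg.norm); e=e*np.sign(e[1]); th=np.arctan2(-e[0],e[1])
    u=e/np.linalg.norm(e)
    print("rail jig c",C.round(4),"th",th.round(3),"R",(C-.12*u).round(4),"L",(C+.12*u).round(4),"size",np.linalg.norm(e).round(3),"area",st[k,4],"t",current_time())
    return C,th
def tip(p,z=.023,v=.12,yaw=0,guard=None):   # p, yaw in the jig frame
    return move_straight([*(j2w(p)+D),z],v=v,attitude=[np.pi,0,JA+yaw],guard=guard)
E
python3 - <<'E'
from r import *
im=grab_frame("top")["color"]
for n,(x,y) in dict(rail=(280,254),rail2=(260,252),jig=(315,195),jig2=(262,210),off=(383,264)).items(): print(n,im[y,x])
rail(); print(current_orientation(),current_grip_width())
for p,y in (((-.19,.02),0),((-.1,.3),.22),((-.1,.3),.22-1.57),((-.1,.3),.22+1.57),((-.03,0),0)): print(ik([*j2w(p),.023],[np.pi,0,JA+y]))
E
```

```text
rail [ 82 115 151]
rail2 [ 84 119 156]
jig [ 91 123 145]
jig2 [119 122 129]
off [ 86 122 159]
rail jig c [-0.1431  0.1222] th -0.205 R [-0.1675  0.0047] L [-0.1187  0.2397] size 0.233 area 696 t 0.3
[-3.14107489e+00  3.65617984e-05  2.83682502e+00] 0.08781753676704936
[-0.5523725   0.55379587  0.55218579  2.13917682 -0.52544206  0.58234817
 -1.04822151]
[-0.93346345  0.696197    0.48746842  1.81946991 -0.46134756  0.74066401
 -1.40498852]
[-0.34826452  0.67241067 -0.33952742  1.77638738  0.31074051  0.74563909
  2.65413799]
[-0.77174828  0.65704585  0.25311496  1.80796905 -0.23791829  0.70624589
 -0.02677751]
[-0.58759527  0.8217326   0.75065983  1.74337187 -0.71195466  0.87044708
 -0.94363086]
```

```bash
sed -i 's/>1.29/>1.25/' r.py
python3 - <<'E'
from r import *
close_gripper(20)
goto([*(j2w((-.215,.022))+D),.1],[np.pi,0,JA]); print("grip",current_grip_width())
tip((-.215,.022)); print(current_position(),current_time())
tip((-.13,.018),v=.08)
tip((-.22,.02)); tip((-.22,.02),z=.1)
rail("pics/a1.png")
E
```

```text
grip 0.0003326496003454082
[0.46010493 0.00724096 0.02329967] 4.7917
rail jig c [-0.12    0.1242] th 0.148 R [-0.1023  0.0055] L [-0.1378  0.2429] size 0.236 area 730 t 7.75
```

View pics/a1.png

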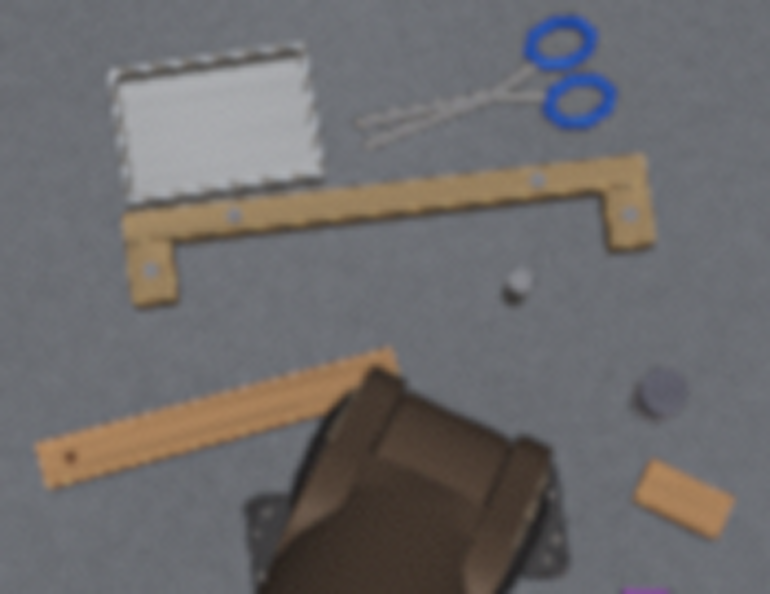

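The rail turned as predicted, to θ of about +0.15. Next I'll open the fingers and push it square on both fingertips, at θ=0.22, onto the entry line.

Run:
```python
from r import *
th=.22; n=np.array([np.cos(th),np.sin(th)])
T=np.array([-.0764,.13])-.025*n; S=T-.085*n
tip(S,z=.1,yaw=th,v=.2); ungrasp(); tip(S,yaw=th)
tip(T,yaw=th,v=.08)
tip(T-.05*n,yaw=th); tip(T-.09*n,z=.1,yaw=th,v=.2); close_gripper(20)
S=np.array([-.14,.33]); tip(S,z=.1,yaw=th,v=.25)
rail()
```

```text
rail jig c [-0.0782  0.135 ] th 0.221 R [-0.0519  0.0179] L [-0.1046  0.252 ] size 0.236 area 800 t 15.3667
```

Run:
```python
from r import *
C,th=rail(); 
for d in (.075,):
    u=np.array([np.sin(th),-np.cos(th)]); L=C-.12*u
    tip(L-.045*u,z=.1,yaw=th); tip(L-.045*u,yaw=th)
    tip(L+(d-.0135)*u,yaw=th,v=.08)
    print("force",current_force())
    tip(L+(d-.05)*u,yaw=th); tip(L+(d-.05)*u,z=.1,yaw=th); tip(L+(d-.13)*u,z=.12,yaw=th,v=.25)
    rail("pics/a2.png")
```

```text
rail jig c [-0.0783  0.135 ] th 0.221 R [-0.0519  0.018 ] L [-0.1046  0.2521] size 0.237 area 800 t 15.4167
force [-0.11463859  0.25394511 -0.33274632]
rail jig c [-0.0624  0.0653] th 0.222 R [-0.0361 -0.0518] L [-0.0888  0.1823] size 0.236 area 792 t 19.975
```

View pics/a2.png

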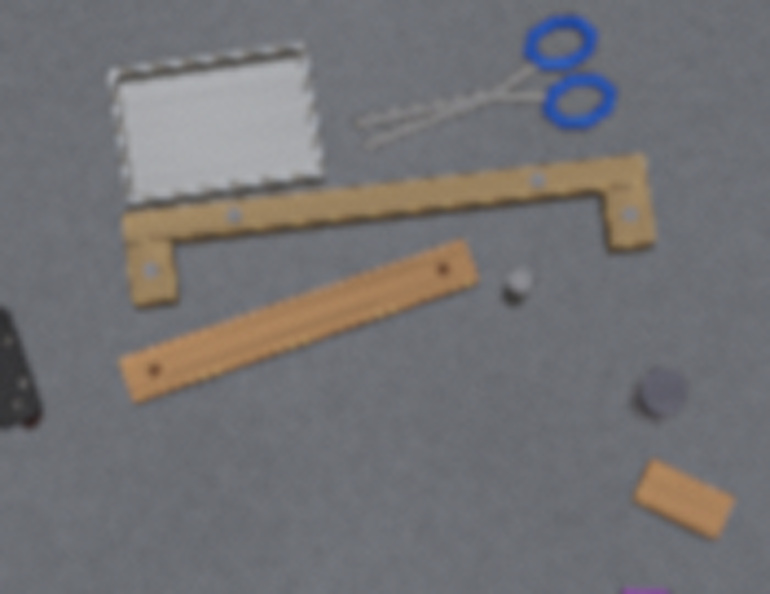

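The image shows the slanted rail heading straight into the gap, clear of the post at (519,278). I'll carry on along its axis.

Run:
```python
from r import *
C,th=rail(); d=.063
u=np.array([np.sin(th),-np.cos(th)]); L=C-.12*u
tip(L-.04*u,z=.1,yaw=th); tip(L-.04*u,yaw=th)
print("guard",tip(L+(d-.0135)*u,yaw=th,v=.06,guard=12), current_force())
p=w2j(np.array(current_position()[:2])-D)
tip(p-.035*u,yaw=th); tip(p-.035*u,z=.1,yaw=th); tip(p-.11*u,z=.12,yaw=th,v=.25)
rail("pics/a3.png")
```

```text
rail jig c [-0.0624  0.0653] th 0.222 R [-0.0361 -0.0518] L [-0.0888  0.1823] size 0.236 area 794 t 20.025
guard False [-0.11730028 -0.23588239  0.79191066]
rail jig c [-0.0492  0.0074] th 0.223 R [-0.0227 -0.1096] L [-0.0758  0.1244] size 0.236 area 793 t 25.0917
```

View pics/a3.png

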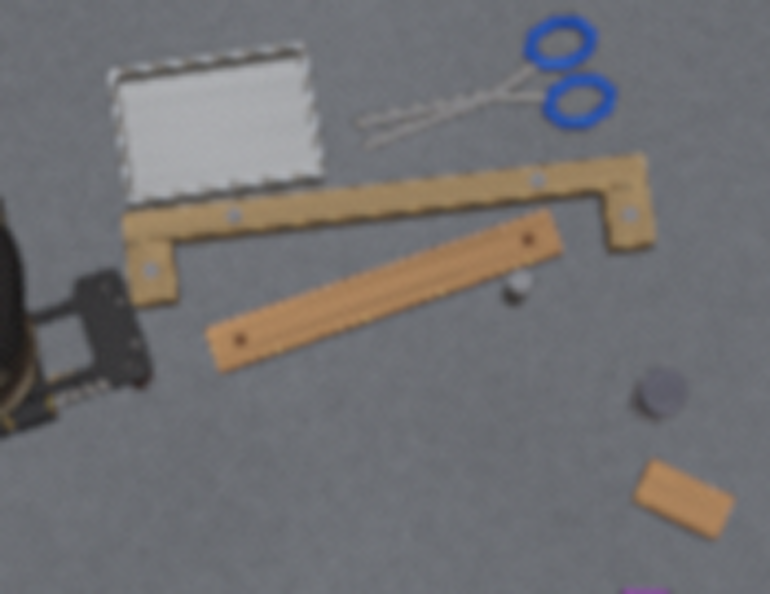

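Run:
```python
from r import *
tip((-.135,.09),z=.1,v=.2); tip((-.135,.09))
print("g1",tip((-.045,.09),v=.08,guard=15))
tip((-.12,.09)); tip((-.14,.008),z=.06,v=.2); ungrasp(); tip((-.11,.008))
print("g2",tip((-.034,.008),v=.05,guard=15),w2j(np.array(current_position()[:2])-D),current_force())
tip((-.12,.008)); tip((-.2,.05),z=.15,v=.25)
rail("pics/a4.png")
```

```text
g1 False
g2 True [-0.03999993  0.0078419 ] [ 0.124641    0.81674876 -0.17298237]
rail jig c [-0.0141  0.0029] th -0.001 R [-0.0142 -0.1171] L [-0.014   0.1229] size 0.238 area 870 t 34.3583
```

View pics/a4.png

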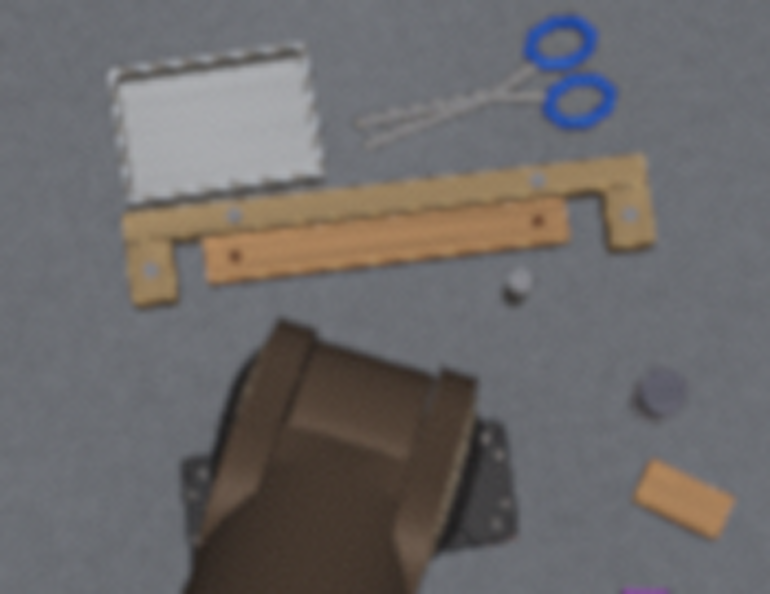

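The rail lies flush along the fence, from (205,260) to (570,220), between the stops and behind the post. The guarded push met the fence where expected, so I'll hand in.

```bash
python3 -c "
from cell import *
print(sign_off())"
```

```text
the job is handed in; nothing more can be done
None
```

The rail is in the jig and the job is handed in: it lies flush along the back fence, between the end stops and with its right end behind the post (camera angle error about 0.001 rad), and the arm was clear of everything at about 34 s on the robot's clock; the judge's verdict was not returned.

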